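# Click the parts counter's thumbwheel up one notch and start it

## Task

On the bench parts counter, roll the knurled thumbwheel with a fingertip, its top going towards the steel bowl, until it has clicked over by exactly one notch, and let it settle there. Then press the start button on the small separate box fully down with a fingertip and let it come up again. Grasp nothing, and leave the jar, the tote and the roll of tape where they stand.

Things in the scene. Friction and masses are not known exactly. Their poses are not given: they have to be found in the camera images.
- counter: Grey parts counter fixed to the bench: flat box 300 (x) x 170 (y) x 80 mm high; on top a steel bowl (148 mm across, rim 125 mm above the bench) centred at x = +65 mm, and the thumbwheel at x = -90 mm. Origin: centre of its underside. x axis: from the wheel towards the bowl, z up.
- wheel_crown (a point): Top point of the black knurled thumbwheel (radius 32, 18 wide, axis level along the counter's y), 94 mm above the bench, 14 mm above the counter's flat top. Does not turn; x towards the bowl. The wheel's one white rib leans one notch away from the bowl at the start; one notch brings it to the top, in line with two black marks beside the wheel.
- wheel (a joint): Turn of the thumbwheel, rad: about 0 at the start, grows as its top rolls towards the bowl; stops at 1.6 either way. Notches every 0.524 rad (17 mm of rim); let go, it springs into the nearest one, tipping over half-way (0.262). Getting over takes about 1.5 to 3.5 N along the rim; finger friction about 1, so press with some 5 to 12 N while dragging.
- start_top (a point): Centre of the top of the round metal start button (36 mm across), on a grey fixed box 85 x 85 x 45 mm that stands to the left or the right of the counter's wheel end. Button pressed straight down.
- start (a joint): Travel of the start button, m: 0 up, 0.006 fully down, where the spring pushes back with about 4.5 N; springs up when let go.
- jar: Loose white jar with black lid, 60 mm across, 85 mm high, standing across the wheel from the start button. Origin: centre of its underside. Leave it alone.
- tote: Loose open red plastic tote 140 x 110 x 75 mm with black stock in it, beside the bowl. Origin: centre of its underside. Leave it alone.
- tape: Loose cardboard-brown roll of tape lying flat, 100 mm across, 45 mm high, beside the bowl. Origin: centre of its underside. Leave it alone.

How it is judged:
By the outcome, as a careful person would: the job done as asked, in the order asked, and still so for the second after the job is handed in, with the robot touching nothing.
It also fails if it takes over 38 s, if anything falls off the work surface, if the arm or the gripper's body presses on something with over 40 N, if the wrist force passes 120 N, or if a joint passes its speed limit or range.

## Robot

A 6-joint arm with a two-finger parallel gripper is mounted at the origin on the work surface. World frame = base frame: x ahead of the robot, y to its left, z up, the work surface at z = 0. Lengths are in mm, angles in rad, forces in N, time in s.
With the tool pointing down it reaches from about 275 to 750 mm from the base axis. Payload 10.2 kg.
Tool frame: the origin (TCP) lies between the finger pads; the fingertips stand 17 mm ahead of it and the grasp point (between the pads) lies 2 mm behind it; x points along the fingers, y is the direction in which the jaws open and shut, and the axes are right-handed (so a half turn about x gives the same grasp; the last joint's range is limited). The gripper opens to 85 mm and grips with 20 to 120 N. Pads are 22 mm wide; open, the fingers measure 114 mm over their backs; the gripper's body (76 mm by 85 mm) begins 54 mm behind the grasp point. The pads swing forward as they close: fully open they stand 13 mm farther back than shut.
Start: joints at [-1.518, 0.313, 1.498, -0, 1.331, -0.223], TCP at [142.953, -505.169, 224.494] pointing down, gripper open.
Joint ranges: [-2.94, 2.94], [-0.97, 2.17], [0.19, 2.56], [-1.23, 4.37], [0.02, 3.11], [-2.88, 2.88]. Speed limits (rad/s): [2.39, 2.39, 3.01, 3.14, 3.14, 3.14].

## Interface

Orientations are given as a unit quaternion [x, y, z, w].
In Python, from bench import get_state, viewer, manip gives the robot as it stands.
- The arm moves only by the tool drive_tool, never from a script. Its argument "plan" is text: rows parted by semicolons, each of 7 numbers parted by spaces: the shift along the tool's x, y, z scaled (see below), then the turn, a rotation vector about the tool's x, y, z scaled (see below), then the opening, from -1 (shut) to 1 (fully open). In form: tx ty tz wx wy wz gripper; .... A call has exactly 5 rows; each row is the pose to reach, as a shift and turn from the pose measured when the call began, along the tool's axes at that moment; what a row does not reach only later rows make up. The controller multiplies each number of a shift by 300 mm and each number of a turn by 30 degrees. A row lasts 1/10 s, in which the tool goes at most 50 mm and 8.59 degrees, less where a joint would pass 70% of its speed; a pose out of reach is approached as far as the arm can. A call with a number of a shift or a turn outside -1 to 1 is refused whole. A call with a gripper value outside its range is refused whole. The fingers move at their own pace and stop on an object; the grip force is fixed at half the most. Time passes only in rows, so rows that repeat a pose let the fingers close, or fill a call up. It gives the time, the measured TCP pose, the force and the opening at its end, in the units of the state.
- get_state(): the state, without advancing time (a new reading comes with each control period).
- viewer.camera(name): name is "scene" or "top" or "wrist"; returns a dict with "color" (400x640x3 uint8, red, green, blue), "depth" (400x640 float32, mm along the optical axis (not along the pixel's ray), 0 where there is no reading), "fx", "fy", "cx", "cy" (pixels), "world_to_cam" (4x4, takes a point from world to camera coordinates). Camera axes: x right, y down, z forward; pixel columns grow to the right and rows downward; lengths in mm; the calibration is good to about 2 mm. The wrist camera is an equidistant fisheye: a pixel r from the principal point sees the ray r / f radians off the axis. A picture is of the moment at which its call begins.
- manip.sign_off(): hands the job in, once; it reports no verdict.
The state is a dict: "clock": time; "joint_pos": joint angles; "joint_velocities": joint speeds; "effort": joint torques, N m; "tool_pos": TCP position; "orientation": TCP orientation; "ft_force": force on the tool from outside, world axes, zero at the start; "torque": the same for the moment, N m; "opening": finger opening in mm.
Only numpy, scipy, OpenCV 4.12 (cv2) and the standard library are available. Lean on these libraries where they do the work, as an engineer would, in place of code of your own. Each camera call takes 0.05 s, during which the arm holds its last target.

## Working session

There is one attempt and no reset: what is moved stays moved. The work goes in short steps, Python scripts to look and compute and a tool call to move; the robot and the scene stay as the last step left them, time stands still between calls to the robot, and variables do not carry over. Pictures are saved under pics/ and viewed, and the job is handed in when it is done.

Besides the shell and the picture viewer there is one more tool, called after "Call:" as name(argument=value, ...) on one line, values as JSON. drive_tool: Moves the arm, as the interface text tells. Its arguments: {"type":"object","properties":{"plan":{"type":"string"}},"required":["plan"]}

```bash
mkdir -p pics; python3 - <<'E'
from bench import get_state, viewer
import cv2,numpy as np,pickle
s=get_state();print(s)
for n in ["scene","top","wrist"]:
    c=viewer.camera(n);pickle.dump(c,open(f"pics/{n}0.pkl","wb"))
    cv2.imwrite(f"pics/{n}0.png",c["color"][:,:,::-1]);print(n,c["fx"],c["fy"],c["cx"],c["cy"],np.round(c["world_to_cam"],3).tolist())
E
```

```text
{'clock': 0.0, 'joint_pos': array([-1.51836685e+00,  3.13455196e-01,  1.49844547e+00, -6.25785473e-06,
        1.33098942e+00, -2.23428629e-01]), 'joint_velocities': array([ 0.00033568,  0.00020187, -0.00038735,  0.00183654, -0.00032081,
        0.00152901]), 'effort': array([-5.91250828e-04, -4.12270367e+01, -2.59749180e+01, -2.12409213e-04,
        4.04027553e-03,  2.14050840e-05]), 'tool_pos': array([ 142.95361433, -504.8858268 ,  223.92926241]), 'orientation': array([ 0.7004281 ,  0.09767934, -0.70035404,  0.0967649 ]), 'ft_force': array([-0.16118217, -0.02467089, -0.80208706]), 'torque': array([-0.052958  , -0.01678682,  0.03199393]), 'opening': 84.89697315998356}
scene 452.9027059715087 452.9027059715087 318.35095774569714 193.90320071582292 [[0.446, 0.895, -0.01, -317.086], [0.719, -0.364, -0.592, -376.646], [-0.533, 0.257, -0.806, 1361.755], [0.0, 0.0, 0.0, 1.0]]
top 371.35350104489186 371.35350104489186 307.758689817847 199.5375520140733 [[0.004, -1.0, 0.003, 21.304], [-0.986, -0.004, -0.166, 647.626], [0.166, -0.002, -0.986, 726.269], [0.0, 0.0, 0.0, 1.0]]
wrist 309.70691628693146 309.70691628693146 317.0337862468982 203.3546588728191 [[0.274, -0.962, -0.001, -523.729], [-0.912, -0.26, 0.317, -42.507], [-0.305, -0.086, -0.948, 380.862], [0.0, 0.0, 0.0, 1.0]]
```

View pics/top0.png

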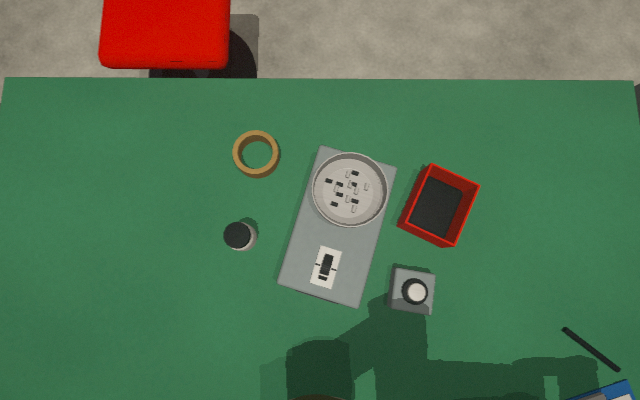

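View pics/scene0.png

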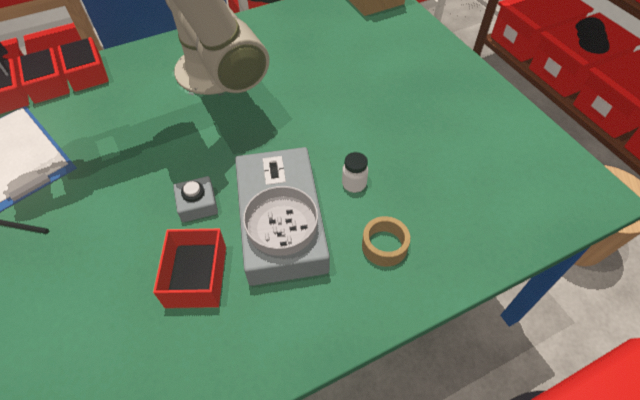

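View pics/wrist0.png

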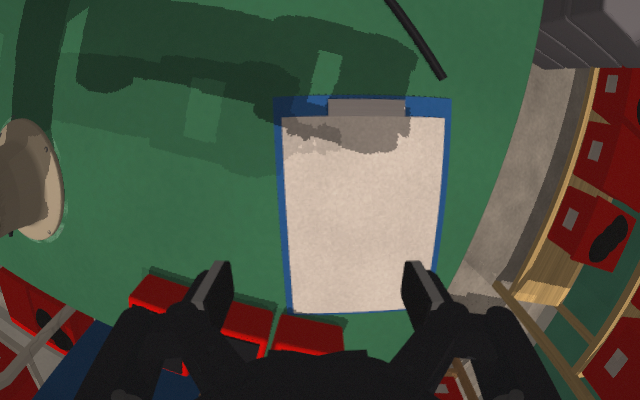

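```bash
cat > h.py <<'E'
import numpy as np,cv2,pickle
def ray_at_z(c,u,v,z):
    T=np.array(c["world_to_cam"]);R=T[:3,:3];t=T[:3,3];o=-R.T@t
    d=R.T@np.array([(u-c["cx"])/c["fx"],(v-c["cy"])/c["fy"],1.0])
    return o+d*(z-o[2])/d[2]
def ray_d(c,u,v):
    T=np.array(c["world_to_cam"]);R=T[:3,:3];t=T[:3,3]
    z=c["depth"][int(round(v)),int(round(u))]
    return R.T@(np.array([(u-c["cx"])/c["fx"]*z,(v-c["cy"])/c["fy"]*z,z])-t)
def proj(c,p):
    q=c["world_to_cam"][:3]@np.append(p,1.);return c["fx"]*q[0]/q[2]+c["cx"],c["fy"]*q[1]/q[2]+c["cy"]
E
python3 - <<'E'
import pickle,cv2
c=pickle.load(open("pics/top0.pkl","rb"));im=c["color"][:,:,::-1]
cv2.imwrite("pics/tz.png",cv2.resize(im[230:320,270:450],None,fx=4.4,fy=4.4,interpolation=cv2.INTER_CUBIC))
c=pickle.load(open("pics/scene0.pkl","rb"));im=c["color"][:,:,::-1]
cv2.imwrite("pics/sz.png",cv2.resize(im[140:230,160:340],None,fx=4.4,fy=4.4,interpolation=cv2.INTER_CUBIC))
E
```

```text
(no output)
```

View pics/tz.png

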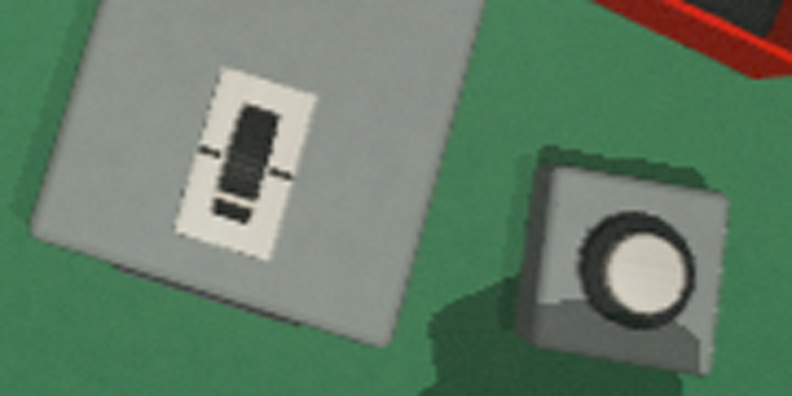

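View pics/sz.png

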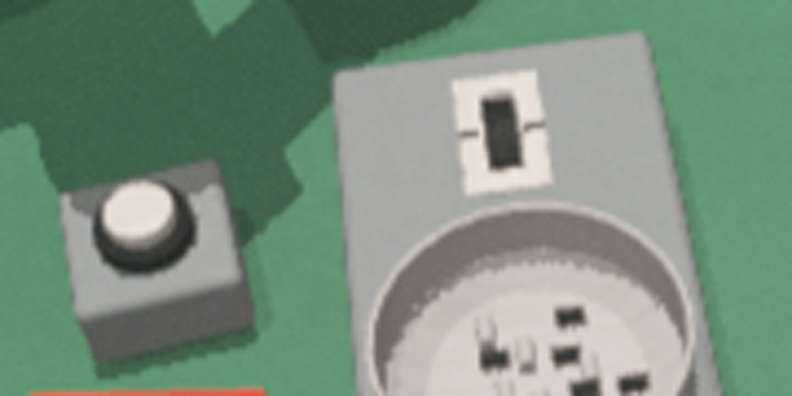

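```bash
python3 - <<'E'
from h import *
c=pickle.load(open("pics/top0.pkl","rb"));s=pickle.load(open("pics/scene0.pkl","rb"))
np.set_printoptions(precision=1,suppress=True)
P=[ray_at_z(c,*p,80) for p in [(277.3,282.7),(358.2,308.4),(396.5,168),(320,146.5)]]
for p in P: print(p)
for i in range(4): print(np.linalg.norm(P[(i+1)%4]-P[i]))
ctr=np.mean(P,axis=0); ax=(P[2]+P[3]-P[0]-P[1])/2; yaw=np.arctan2(ax[1],ax[0]); ay=P[0]+P[3]-P[1]-P[2]
print("ctr",ctr,"yaw",yaw,np.arctan2(ay[1],ay[0])-np.pi/2)
u=np.array([np.cos(yaw),np.sin(yaw),0]); print("wheel from ctr",ctr-90*u)
m=[ray_at_z(c,270+a/4.4,230+b/4.4,80) for a,b in[(210,153),(281,175)]];print("wheel marks",m,np.mean(m,axis=0))
print("scene marks",np.mean([ray_at_z(s,160+a/4.4,140+b/4.4,80) for a,b in[(468,134),(536,126)]],axis=0))
# button
def f(cc,u0,v0):
    for z in (45,55,60,65,70): print(z,ray_at_z(cc,u0,v0,z))
    print('depth',ray_d(cc,u0,v0))
f(c,270+647/4.4,230+273/4.4); f(s,160+138/4.4,140+209/4.4)
print(ray_d(c,270+560/4.4,230+190/4.4))
print(ray_d(c,270+250/4.4,230+140/4.4))
E
```

```text
[478.  83.  80.]
[429.9 -74.4  80. ]
[ 709.9 -158.6   80. ]
[755.1  -1.   80. ]
164.5502616903955
292.2816494133774
163.95736359712816
289.60487664398204
ctr [593.2 -37.8  80. ] yaw -0.2930650159063795 -0.28796069970884
wheel from ctr [507.1 -11.8  80. ]
wheel marks [array([512.8,   3.9,  80. ]), array([503.2, -27.9,  80. ])] [508. -12.  80.]
scene marks [508.1  -9.6  80. ]
45 [ 458.5 -199.9   45. ]
55 [ 459.3 -197.    55. ]
60 [ 459.6 -195.6   60. ]
65 [ 460.  -194.1   65. ]
70 [ 460.4 -192.7   70. ]
depth [ 460.2 -193.4   67.5]
45 [ 443.2 -191.6   45. ]
55 [ 451.6 -191.8   55. ]
60 [ 455.8 -191.8   60. ]
65 [ 460.  -191.9   65. ]
70 [ 464.2 -192.    70. ]
depth [ 464.7 -192.    70.7]
[ 496.1 -161.3   43.3]
[518.6 -13.4  92.7]
```

```bash
cat >> h.py <<'E'
from scipy.spatial.transform import Rotation as Ro
yaw=-0.29
u=np.array([np.cos(yaw),np.sin(yaw),0]);v=np.array([-np.sin(yaw),np.cos(yaw),0])
crown=np.array([508,-11,94.]);btn=np.array([461.,-193,67.])
def goal(sgn): # tool x down, z = sgn*u
    z=sgn*u;x=np.array([0,0,-1.]);y=np.cross(z,x);return Ro.from_matrix(np.c_[x,y,z])
def delta(s,tgt,G):
    R=Ro.from_quat(s["orientation"]);d=R.inv().apply(np.array(tgt)-s["tool_pos"])
    w=(R.inv()*G).as_rotvec(degrees=True);return d/300,w/30
E
python3 - <<'E'
from h import *
from bench import get_state
np.set_printoptions(precision=4,suppress=True)
s=get_state();print(s["clock"],Ro.from_quat(s["orientation"]).as_matrix())
for g in(1,-1): print(delta(s,crown-8.5*u+[0,0,17+40],goal(g)))
E
```

```text
0.15 [[-0.      0.2723 -0.9622]
 [ 0.001  -0.9622 -0.2723]
 [-1.     -0.001  -0.0002]]
(array([ 0.2452, -1.2679, -1.5953]), array([-4.9194, -0.0026,  0.0001]))
(array([ 0.2452, -1.2679, -1.5953]), array([1.0806, 0.0001, 0.002 ]))
```

Call:
drive_tool(plan="0 -0.1 -0.125 0.2 0 0 -1; 0 -0.2 -0.25 0.4 0 0 -1; 0 -0.3 -0.375 0.6 0 0 -1; 0 -0.4 -0.5 0.8 0 0 -1; 0 -0.5 -0.625 1 0 0 -1")

```text
clock: 0.65
tool_pos: [283.2, -307.8, 224.2]
orientation: [-0.701, 0.089, 0.702, 0.089]
ft_force: [1.0, -1.1, -0.6]
opening: 12.2
```

```bash
python3 - <<'E'
from h import *
from bench import get_state
np.set_printoptions(precision=4,suppress=True)
s=get_state();print(s["clock"],s["tool_pos"],s["opening"],s["ft_force"])
print(delta(s,crown-8.5*u+[0,0,17+40],goal(-1)))
E
```

```text
0.65 [ 283.1569 -307.7923  224.1789] 12.246210960296768 [ 1.0353 -1.0539 -0.5562]
(array([ 0.245 , -1.146 , -0.4502]), array([0.0714, 0.0005, 0.0019]))
```

Call:
drive_tool(plan="0 -0.15 -0.06 0.07 0 0 -1; 0 -0.3 -0.12 0.07 0 0 -1; 0.02 -0.45 -0.18 0.07 0 0 -1; 0.05 -0.6 -0.24 0.07 0 0 -1; 0.1 -0.75 -0.3 0.07 0 0 -1")

```text
clock: 1.15
tool_pos: [427.3, -111.2, 194.9]
orientation: [0.7, -0.102, -0.699, -0.102]
ft_force: [0.7, -0.7, 0.0]
opening: 0.1
```

```bash
python3 - <<'E'
from h import *
from bench import get_state
np.set_printoptions(precision=4,suppress=True)
s=get_state();print(s["clock"],s["tool_pos"],s["opening"],s["ft_force"])
print(delta(s,crown-8.5*u+[0,0,17+40],goal(-1)))
E
```

```text
1.15 [ 427.2885 -111.2301  194.8634] 0.13322786713612217 [ 0.73   -0.7361  0.0333]
(array([ 0.1466, -0.3969, -0.134 ]), array([ 0.0015, -0.003 ,  0.001 ]))
```

Call:
drive_tool(plan="0.04 -0.13 -0.045 0 0 0 -1; 0.08 -0.26 -0.09 0 0 0 -1; 0.12 -0.397 -0.134 0 0 0 -1; 0.147 -0.397 -0.134 0 0 0 -1; 0.147 -0.397 -0.134 0 0 0 -1")

```text
clock: 1.65
tool_pos: [499.2, -8.0, 149.6]
orientation: [-0.699, 0.101, 0.7, 0.101]
ft_force: [0.0, -1.5, -0.2]
opening: -0.1
```

```bash
python3 - <<'E'
from h import *
from bench import get_state,viewer
np.set_printoptions(precision=4,suppress=True)
s=get_state();print(s["clock"],s["tool_pos"],s["opening"],s["ft_force"])
print(delta(s,crown-8.5*u+[0,0,17],goal(-1)))
for n in["wrist","scene","top"]:
    c=viewer.camera(n);pickle.dump(c,open(f"pics/{n}1.pkl","wb"));im=c["color"][:,:,::-1]
    if n=="scene": im=cv2.resize(im[80:260,140:400],None,fx=3,fy=3,interpolation=cv2.INTER_CUBIC)
    if n=="top": im=cv2.resize(im[200:330,240:440],None,fx=4,fy=4,interpolation=cv2.INTER_CUBIC)
    cv2.imwrite(f"pics/{n}1.png",im)
E
```

```text
1.65 [499.1749  -7.9587 149.5671] -0.09238785726790584 [ 0.0293 -1.5061 -0.1956]
(array([ 0.1286,  0.0013, -0.0029]), array([0.0049, 0.0026, 0.0003]))
```

View pics/wrist1.png

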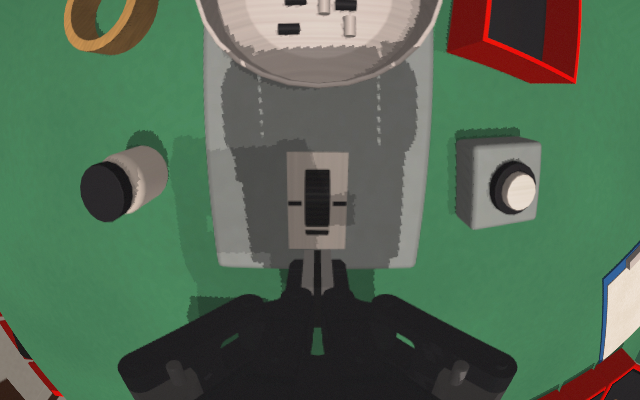

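View pics/scene1.png

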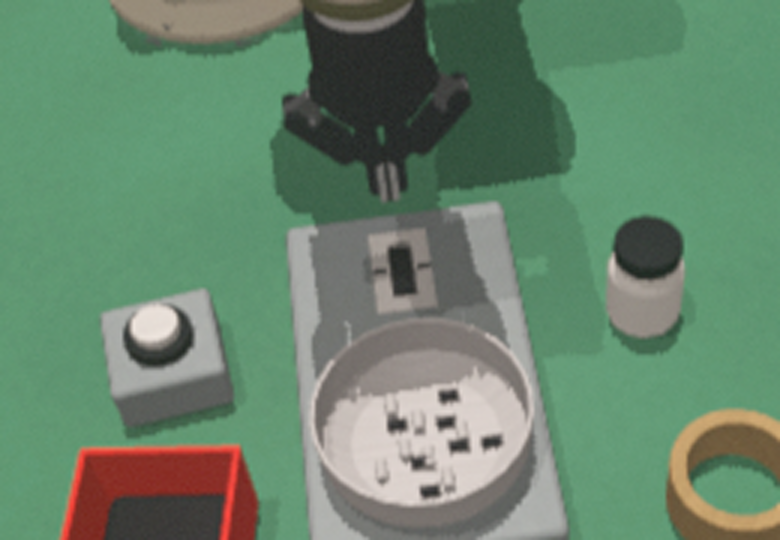

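View pics/top1.png

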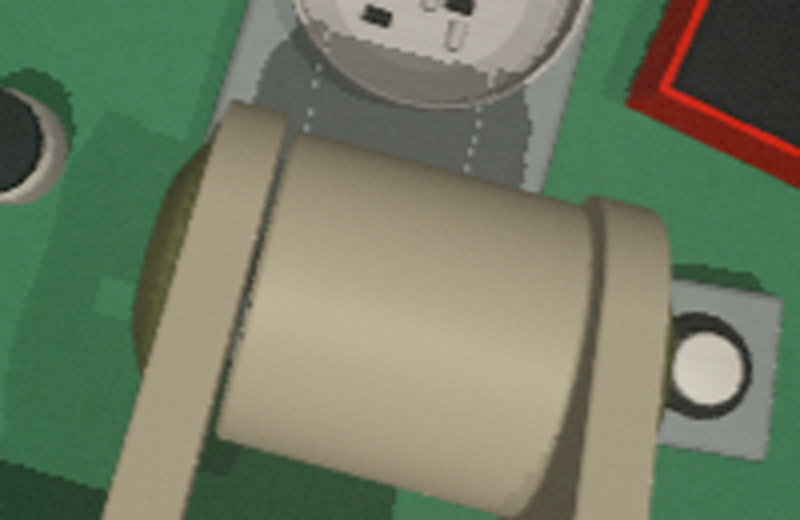

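Call:
drive_tool(plan="0.05 0 0 0 0 0 -1; 0.09 0 0 0 0 0 -1; 0.115 0.001 -0.003 0 0 0 -1; 0.115 0.001 -0.003 0 0 0 -1; 0.115 0.001 -0.003 0 0 0 -1")

```text
clock: 2.3
tool_pos: [500.6, -10.3, 117.2]
orientation: [0.7, -0.102, -0.699, -0.103]
ft_force: [-0.3, -0.4, 1.3]
opening: -0.0
```

```bash
python3 - <<'E'
from h import *
from bench import get_state,viewer
np.set_printoptions(precision=4,suppress=True)
s=get_state();print(s["clock"],s["tool_pos"],s["opening"],s["ft_force"])
print(delta(s,crown-8.5*u+[0,0,17],goal(-1)))
for n in["wrist","scene"]:
    c=viewer.camera(n);im=c["color"][:,:,::-1]
    if n=="scene": im=cv2.resize(im[120:200,220:340],None,fx=6,fy=6,interpolation=cv2.INTER_CUBIC)
    if n=="wrist": im=cv2.resize(im[130:300,220:420],None,fx=3.5,fy=3.5,interpolation=cv2.INTER_CUBIC)
    cv2.imwrite(f"pics/{n}2.png",im)
E
```

```text
2.3 [500.6317 -10.3153 117.1625] -0.03153945154563714 [-0.3253 -0.3544  1.2843]
(array([ 0.0205, -0.0048,  0.0042]), array([-0.0018, -0.0045,  0.0007]))
```

View pics/wrist2.png

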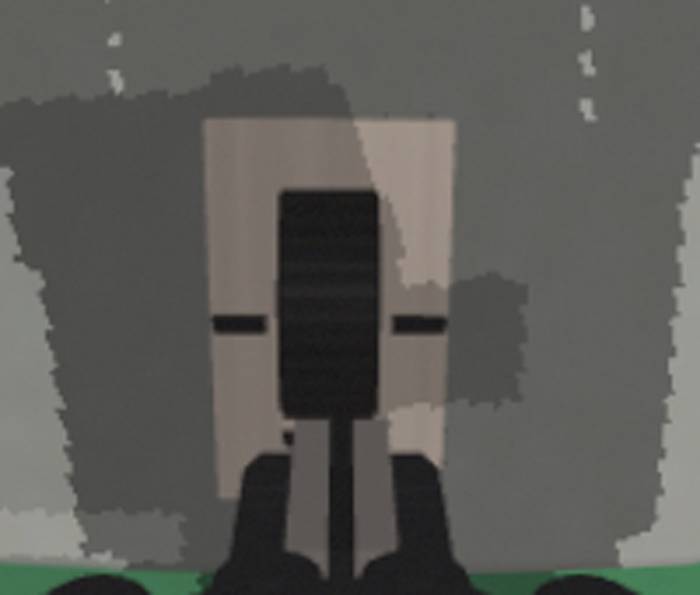

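View pics/scene2.png

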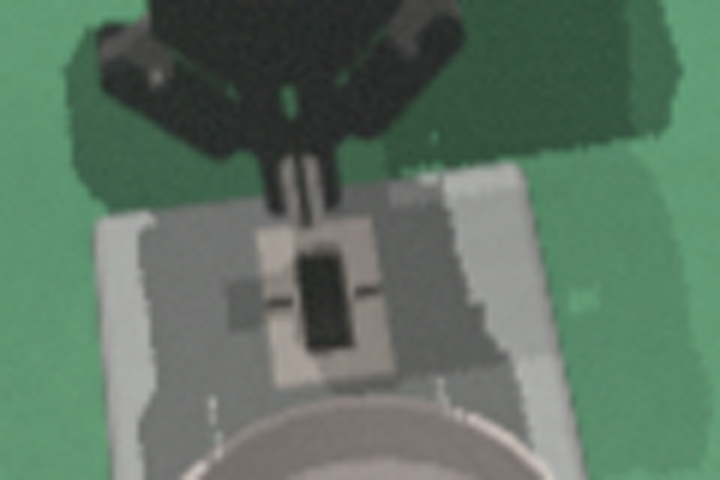

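```bash
cat >> h.py <<'E'
def fproj(c,p):
    q=c["world_to_cam"][:3]@np.append(p,1.);r=np.hypot(q[0],q[1]);th=np.arctan2(r,q[2])
    return c["cx"]+c["fx"]*th*q[0]/r, c["cy"]+c["fx"]*th*q[1]/r
E
python3 - <<'E'
from h import *
c=pickle.load(open("pics/wrist1.pkl","rb"))
t=np.array([499.2,-8,149.6])
for a in (0,11,-11):
  for h in (17,14,4): print(a,h,fproj(c,t+a*u-[0,0,h]))
print("marks",fproj(c,[508,-11,80]),"crown",fproj(c,crown))
im=c["color"][:,:,::-1];cv2.imwrite("pics/w1z.png",cv2.resize(im[190:310,260:380],None,fx=5,fy=5,interpolation=cv2.INTER_CUBIC))
E
```

```text
0 17 (np.float64(317.6698992904701), np.float64(242.7826050220979))
0 14 (np.float64(317.6760830627656), np.float64(245.00105050102115))
0 4 (np.float64(317.69792740693447), np.float64(252.89019927512027))
11 17 (np.float64(317.75869117726575), np.float64(225.83365473845316))
11 14 (np.float64(317.7665767747107), np.float64(227.84930147977894))
11 4 (np.float64(317.7945705489871), np.float64(235.04233799838664))
-11 17 (np.float64(317.5840164437513), np.float64(258.87791232702057))
-11 14 (np.float64(317.58864464867213), np.float64(261.2639857341665))
-11 4 (np.float64(317.60490288241306), np.float64(269.71887858776563))
marks (np.float64(318.1201048518292), np.float64(200.64878865379058)) crown (np.float64(318.1730634804399), np.float64(206.83281514684197))
```

View pics/w1z.png

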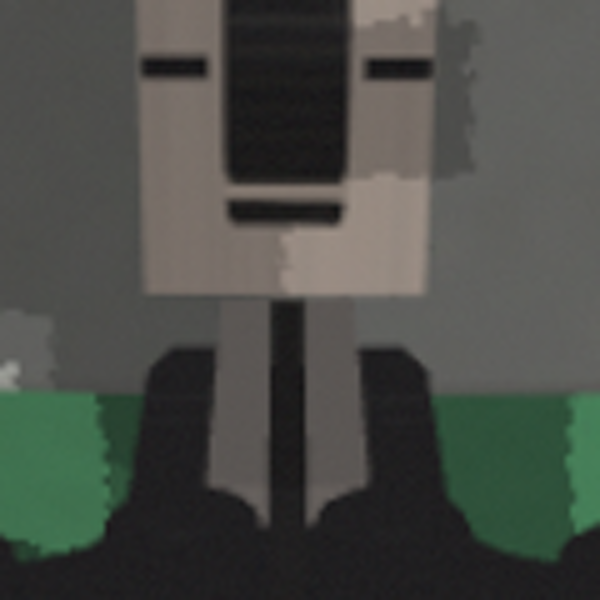

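```bash
python3 - <<'E'
from h import *
np.set_printoptions(precision=1,suppress=True)
c=pickle.load(open("pics/wrist1.pkl","rb"))
t=np.array([499.2,-8,149.6]);T=c["world_to_cam"]
def fp(px,py):
    d=c["depth"][py,px];x=(px-c["cx"])/c["fx"];y=(py-c["cy"])/c["fx"];th=np.hypot(x,y)
    q=np.array([np.tan(th)*x/th*d,np.tan(th)*y/th*d,d]);w=T[:3,:3].T@(q-T[:3,3]);r=w-t
    return px,py,d,w,"u %.1f v %.1f z %.1f"%(r@u,r@v,r[2])
for p in [(307,y) for y in range(246,292,4)]+[(327,252),(317,252),(317,260),(317,270),(317,280),(317,210),(317,229)]: print(*fp(*p))
E
```

```text
307 246 240.50934 [475.3   7.6  82.1] u -27.3 v 8.2 z -67.5
307 250 153.3275 [510.3  -5.7 161.6] u 10.0 v 5.4 z 12.0
307 254 149.22899 [510.3  -5.8 165.9] u 10.0 v 5.3 z 16.3
307 258 143.73102 [511.   -6.2 171.4] u 10.8 v 5.1 z 21.8
307 262 140.54553 [510.8  -6.2 174.8] u 10.6 v 5.0 z 25.2
307 266 137.44452 [510.6  -6.3 178.2] u 10.4 v 4.9 z 28.6
307 270 134.76166 [510.2  -6.3 181.1] u 10.1 v 4.8 z 31.5
307 274 132.35622 [509.8  -6.2 183.8] u 9.6 v 4.7 z 34.2
307 278 127.5954 [510.6  -6.6 188.5] u 10.5 v 4.6 z 38.9
307 282 125.93065 [509.9  -6.4 190.5] u 9.8 v 4.6 z 40.9
307 286 122.211555 [510.3  -6.7 194.3] u 10.3 v 4.4 z 44.7
307 290 117.635475 [511.3  -7.1 198.7] u 11.4 v 4.3 z 49.1
327 252 150.30899 [508.  -15.3 164.6] u 10.5 v -4.5 z 15.0
317 252 151.03485 [509.  -10.5 163.9] u 10.1 v 0.4 z 14.3
317 260 143.43735 [509.  -10.5 172. ] u 10.1 v 0.4 z 22.4
317 270 134.14351 [509.3 -10.6 181.7] u 10.4 v 0.4 z 32.1
317 280 126.77841 [509.1 -10.5 189.5] u 10.2 v 0.4 z 39.9
317 210 217.05896 [506.4  -9.7  95.2] u 7.4 v 0.5 z -54.4
317 229 226.21211 [490.7  -5.1  91. ] u -8.9 v 0.4 z -58.6
```

```bash
python3 - <<'E'
from h import *
np.set_printoptions(precision=1,suppress=True)
c=pickle.load(open("pics/scene1.pkl","rb"));t=np.array([499.2,-8,149.6])
for h in (17,0,-12): print(h,proj(c,t+11*u-[0,0,h]))
for p in [(268,140),(271,144),(268,144),(270,136),(269,130)]: 
    w=ray_d(c,*p);r=w-t;print(p,w,r@u,r@v,r[2])
E
```

```text
17 (np.float64(271.5789475864223), np.float64(154.90194369151385))
0 (np.float64(270.83781780516165), np.float64(149.63674826065306))
-12 (np.float64(270.3018846095269), np.float64(145.82932736858908))
(268, 140) [508.7 -14.  179.9] 10.85703471478784 -3.037438599819135 30.348750085103802
(271, 144) [512.4  -9.9 169.3] 13.203204020499351 1.9628807932968824 19.656761090853053
(268, 144) [508.7 -15.3 168.3] 11.197285276213702 -4.234637178909277 18.721434288070412
(270, 136) [511.5  -9.4 192.3] 12.14960959292635 2.187682401045203 42.67174368966988
(269, 130) [513.5 -10.4 212.1] 14.413364795547327 1.8237814160191463 62.52092465573003
```

Call:
drive_tool(plan="0.01 -0.004 0.004 0 0 0 -1; 0.02 -0.004 0.004 0 0 0 -1; 0.03 -0.004 0.004 0 0 0 -1; 0.045 -0.004 0.004 0 0 0 -1; 0.06 -0.004 0.004 0 0 0 -1")

```text
clock: 2.9
tool_pos: [500.0, -8.7, 99.0]
orientation: [0.701, -0.102, -0.699, -0.102]
ft_force: [-0.6, -0.1, 0.3]
opening: 0.1
```

```bash
cat > look.py <<'E'
import sys
from h import *
from bench import get_state,viewer
np.set_printoptions(precision=4,suppress=True)
k=sys.argv[1]
s=get_state();print(s["clock"],s["tool_pos"],s["opening"],s["ft_force"])
print("to start-of-drag, tip at crown (12 behind)",delta(s,crown-8.5*u+[0,0,-12],goal(-1)))
t=s["tool_pos"]-crown;print("rel crown u %.1f v %.1f z %.1f"%(t@u,t@v,t[2]))
for n in sys.argv[2:]:
    c=viewer.camera(n);im=c["color"][:,:,::-1];pickle.dump(c,open(f"pics/{n}{k}.pkl","wb"))
    if n=="scene": im=cv2.resize(im[120:200,220:340],None,fx=6,fy=6,interpolation=cv2.INTER_CUBIC)
    if n=="wrist": im=cv2.resize(im[130:300,220:420],None,fx=3.5,fy=3.5,interpolation=cv2.INTER_CUBIC)
    cv2.imwrite(f"pics/{n}{k}.png",im)
E
python3 look.py 3 wrist scene
```

```text
2.9 [500.0031  -8.7181  98.9506] 0.09180037792169359 [-0.5837 -0.0725  0.2658]
to start-of-drag, tip at crown (12 behind) (array([ 0.0565, -0.0003,  0.0008]), array([-0.0013, -0.0055,  0.0008]))
rel crown u -8.3 v -0.1 z 5.0
```

View pics/wrist3.png

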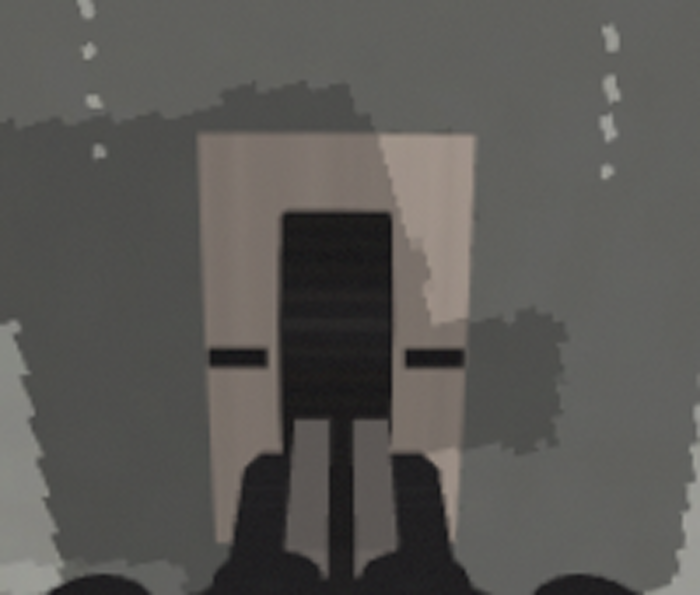

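View pics/scene3.png

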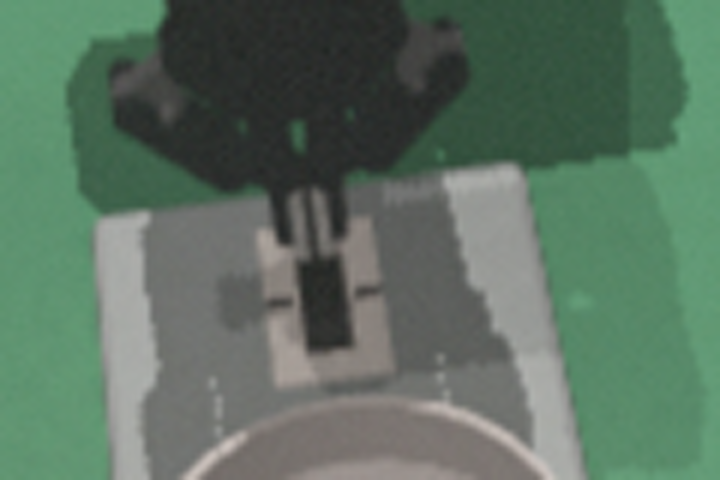

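Call:
drive_tool(plan="0.01 0 0 0 0 0 -1; 0.02 0 0 0 0 0 -1; 0.03 0 0 0 0 0 -1; 0.04 0 0 0 0 0 -1; 0.04 0 0 0 0 0 -1")

```text
clock: 3.5
tool_pos: [500.2, -8.8, 87.1]
orientation: [0.701, -0.102, -0.698, -0.102]
ft_force: [-0.3, -0.3, 3.5]
opening: -0.0
```

```bash
python3 look.py 4 wrist
```

```text
3.5 [500.2349  -8.805   87.128 ] -0.002034196952600027 [-0.3282 -0.3093  3.516 ]
to start-of-drag, tip at crown (12 behind) (array([ 0.0171, -0.0004,  0.0015]), array([-0.0014, -0.0062,  0.0007]))
rel crown u -8.1 v -0.1 z -6.9
```

View pics/wrist4.png

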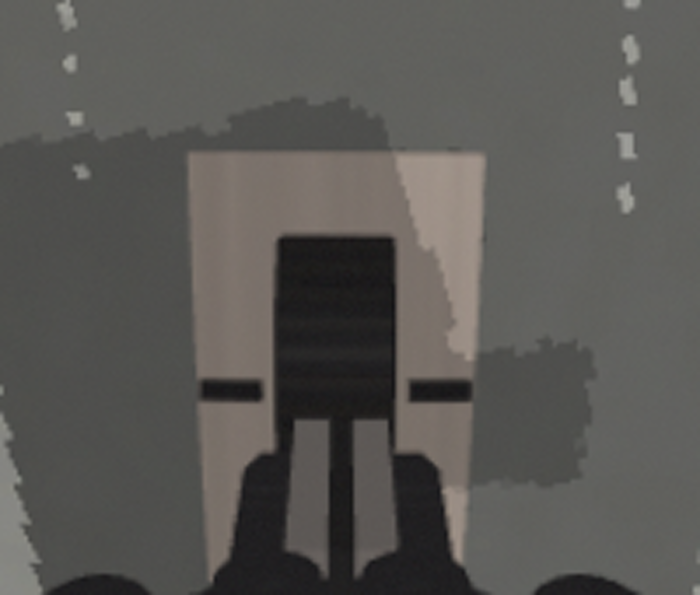

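Call:
drive_tool(plan="0.002 0 0 0 0 0 -1; 0.004 0 0 0 0 0 -1; 0.004 0 0 0 0 0 -1; 0.004 0 0 0 0 0 -1; 0.004 0 0 0 0 0 -1")

```text
clock: 4.05
tool_pos: [501.0, -9.1, 87.0]
orientation: [0.702, -0.103, -0.698, -0.102]
ft_force: [-0.8, 0.1, 10.8]
opening: -0.3
```

```bash
python3 look.py 5
```

```text
4.05 [500.9995  -9.0524  86.988 ] -0.28525724857006024 [-0.8344  0.0745 10.8344]
to start-of-drag, tip at crown (12 behind) (array([ 0.0166, -0.0004,  0.0042]), array([-0.0012, -0.0111,  0.0007]))
rel crown u -7.3 v -0.1 z -7.0
```

Call:
drive_tool(plan="0.004 0 -0.01 0 0 0 -1; 0.004 0 -0.02 0 0 0 -1; 0.004 0 -0.032 0 0 0 -1; 0.004 0 -0.043 0 0 0 -1; 0.004 0 -0.053 0 0 0 -1")

```text
clock: 4.55
tool_pos: [517.2, -13.9, 87.0]
orientation: [0.703, -0.103, -0.697, -0.102]
ft_force: [-1.8, 0.1, 9.4]
opening: 0.0
```

```bash
python3 look.py 6 wrist scene
```

```text
4.55 [517.2307 -13.9336  86.9586] 0.02451185977192071 [-1.8121  0.069   9.4299]
to start-of-drag, tip at crown (12 behind) (array([ 0.016 , -0.0005,  0.0608]), array([-0.0011, -0.0161,  0.0006]))
rel crown u 9.7 v -0.2 z -7.0
```

View pics/wrist6.png

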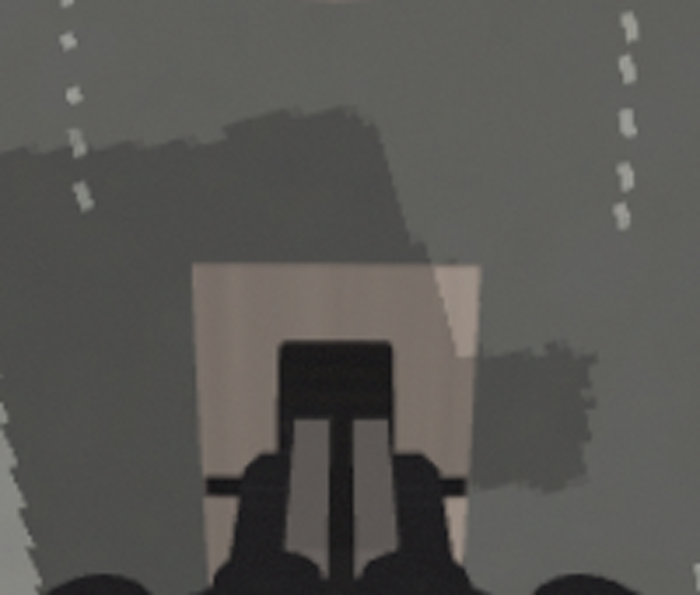

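View pics/scene6.png

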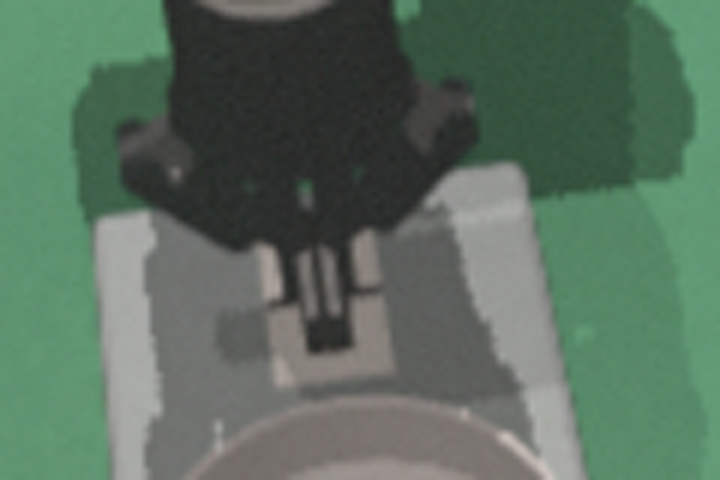

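Call:
drive_tool(plan="-0.01 0 0 0 0 0 -1; -0.06 0 0 0 0 0 -1; -0.12 0 0 0 0 0 -1; -0.18 0 0.06 0 0 0 -1; -0.2 0 0.16 0 0 0 -1")

```text
clock: 5.15
tool_pos: [471.6, -0.4, 147.7]
orientation: [0.704, -0.103, -0.696, -0.102]
ft_force: [-0.1, 0.1, 0.1]
opening: 0.3
```

```bash
python3 look.py 7 wrist scene
```

```text
5.15 [471.5614  -0.4177 147.7256] 0.2973177358251111 [-0.1179  0.0606  0.1481]
to start-of-drag, tip at crown (12 behind) (array([ 0.2202, -0.0009, -0.0956]), array([-0.002 , -0.0219,  0.0009]))
rel crown u -37.9 v -0.3 z 53.7
```

View pics/wrist7.png

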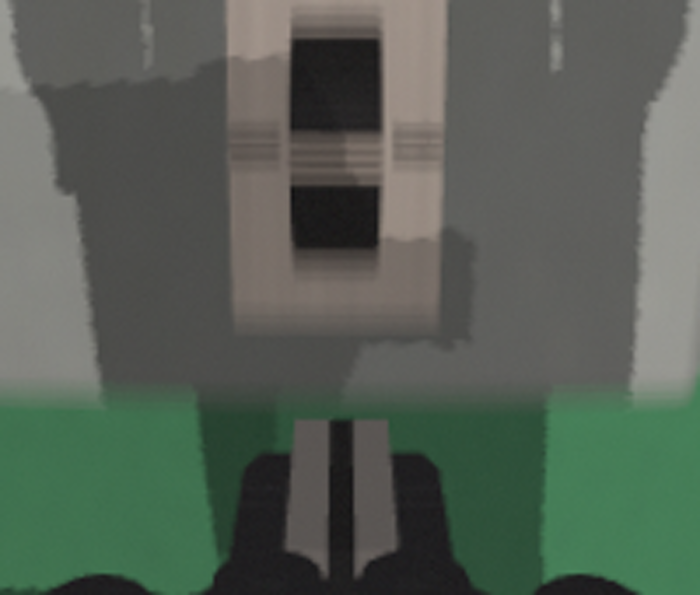

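View pics/scene7.png

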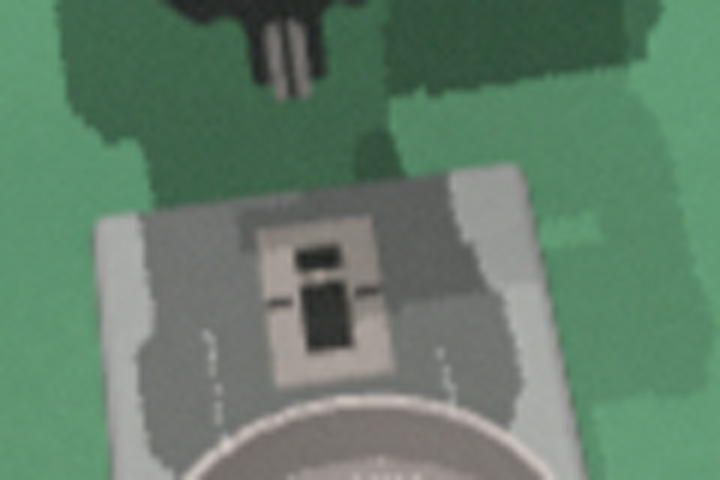

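```bash
python3 - <<'E'
from h import *
from bench import get_state,viewer
np.set_printoptions(precision=4,suppress=True)
s=get_state();print(delta(s,btn+[0,0,33],goal(-1)))
c=pickle.load(open("pics/scene7.pkl","rb"));p=proj(c,crown);print((p[0]-220)*6,(p[1]-120)*6, [((a-220)*6,(b-120)*6) for a,b in [proj(c,crown+[0,0,-4.3]-16*u)]])
c=viewer.camera("wrist");cv2.imwrite("pics/w8.png",cv2.resize(c["color"][130:300,220:420,::-1],None,fx=3.5,fy=3.5,interpolation=cv2.INTER_CUBIC))
E
```

```text
(array([ 0.158 ,  0.6266, -0.1581]), array([-0.0001, -0.0159,  0.0009]))
317.64897204839633 274.617902144114 [(np.float64(313.9140792898171), np.float64(249.82101373738078))]
```

View pics/w8.png

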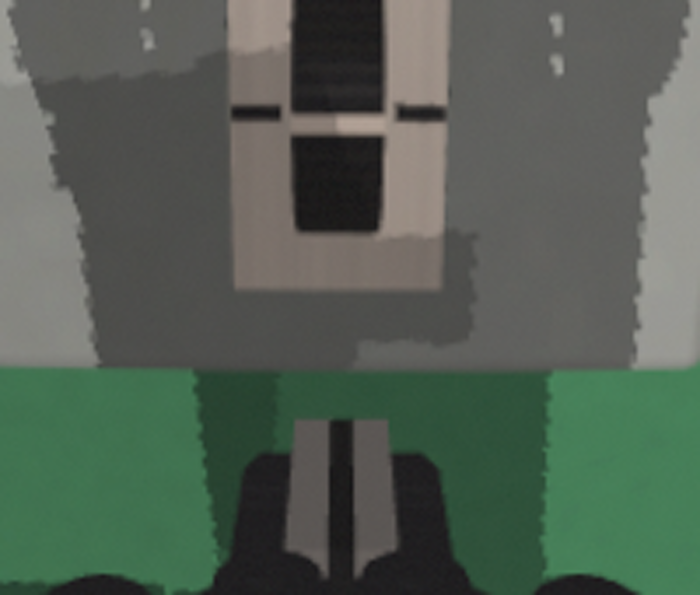

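The white rib lies at the crown: in the scene view it is seen at (320,276), and the crown projects to (318,275). The wheel is one notch over, so the button is next.

Call:
drive_tool(plan="0 0.14 -0.03 0 -0.015 0 -1; 0.02 0.28 -0.07 0 -0.015 0 -1; 0.05 0.42 -0.11 0 -0.015 0 -1; 0.1 0.56 -0.15 0 -0.015 0 -1; 0.13 0.627 -0.158 0 -0.015 0 -1")

```text
clock: 5.8
tool_pos: [462.2, -197.2, 106.9]
orientation: [0.7, -0.103, -0.699, -0.103]
ft_force: [0.2, 1.0, -0.3]
opening: -0.0
```

```bash
cat > lookb.py <<'E'
import sys
from h import *
from bench import get_state,viewer
np.set_printoptions(precision=4,suppress=True)
k=sys.argv[1]
s=get_state();print(s["clock"],s["tool_pos"],s["opening"],s["ft_force"])
print("to btn contact",delta(s,btn+[0,0,-7],goal(-1)))
for n in sys.argv[2:]:
    c=viewer.camera(n);im=c["color"][:,:,::-1];pickle.dump(c,open(f"pics/{n}{k}.pkl","wb"))
    if n=="scene": im=cv2.resize(im[130:230,150:300],None,fx=5,fy=5,interpolation=cv2.INTER_CUBIC)
    if n=="wrist": im=cv2.resize(im[130:300,220:420],None,fx=3.5,fy=3.5,interpolation=cv2.INTER_CUBIC)
    cv2.imwrite(f"pics/{n}{k}.png",im)
E
python3 lookb.py 9 wrist scene
```

```text
5.8 [ 462.1886 -197.1529  106.8638] -0.0174350144296536 [ 0.1833  0.9817 -0.3128]
to btn contact (array([ 0.1562, -0.0121,  0.0079]), array([-0.0057, -0.0019,  0.0004]))
```

View pics/wrist9.png

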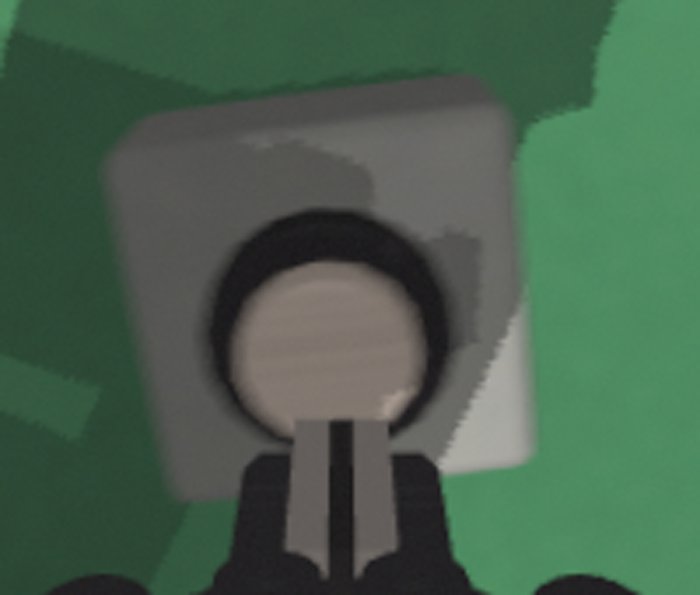

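View pics/scene9.png

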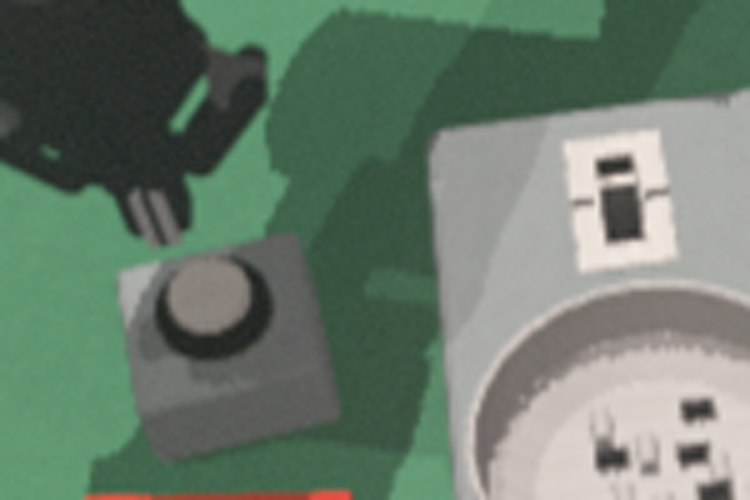

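Call:
drive_tool(plan="0.03 -0.01 0.006 0 0 0 -1; 0.07 -0.012 0.008 0 0 0 -1; 0.11 -0.012 0.008 0 0 0 -1; 0.135 -0.012 0.008 0 0 0 -1; 0.135 -0.012 0.008 0 0 0 -1")

```text
clock: 6.4
tool_pos: [460.0, -191.0, 64.9]
orientation: [-0.699, 0.103, 0.7, 0.104]
ft_force: [0.1, -0.3, 0.7]
opening: -0.3
```

```bash
python3 lookb.py 10 wrist scene
```

```text
6.4 [ 459.9649 -190.9532   64.8933] -0.2801633119066488 [ 0.1274 -0.3297  0.7309]
to btn contact (array([ 0.0163,  0.0056, -0.0053]), array([-0.0061,  0.0057,  0.0032]))
```

View pics/scene10.png

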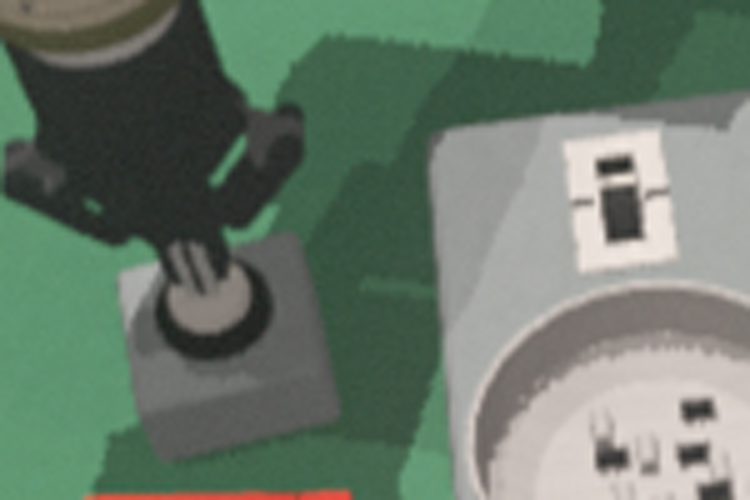

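View pics/wrist10.png

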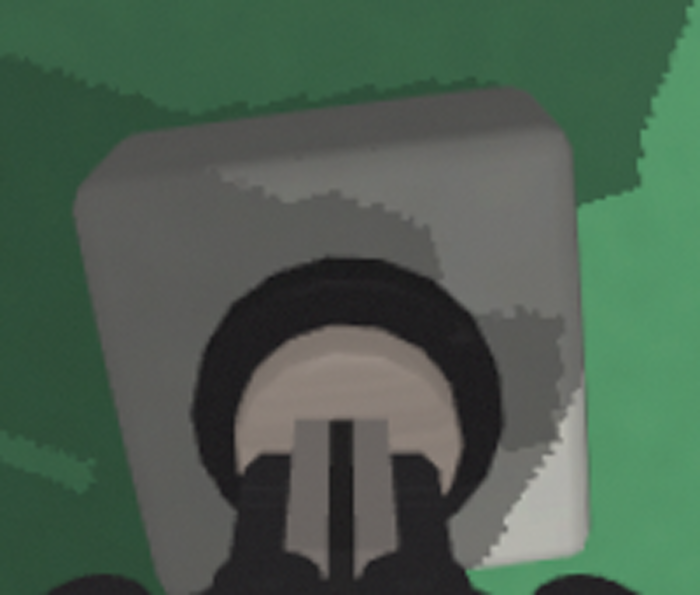

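Call:
drive_tool(plan="0.01 0.003 -0.003 0 0 0 -1; 0.018 0.004 -0.004 0 0 0 -1; 0.026 0.004 -0.004 0 0 0 -1; 0.034 0.004 -0.004 0 0 0 -1; 0.034 0.004 -0.004 0 0 0 -1")

```text
clock: 7.0
tool_pos: [461.5, -193.3, 56.0]
orientation: [-0.699, 0.103, 0.7, 0.104]
ft_force: [0.8, -0.8, 3.6]
opening: 0.1
```

```bash
python3 lookb.py 11 wrist
```

```text
7.0 [ 461.5421 -193.3185   56.001 ] 0.08332936110138157 [ 0.7644 -0.7515  3.6406]
to btn contact (array([-0.0133, -0.0005,  0.002 ]), array([-0.007 ,  0.0002,  0.0013]))
```

View pics/wrist11.png

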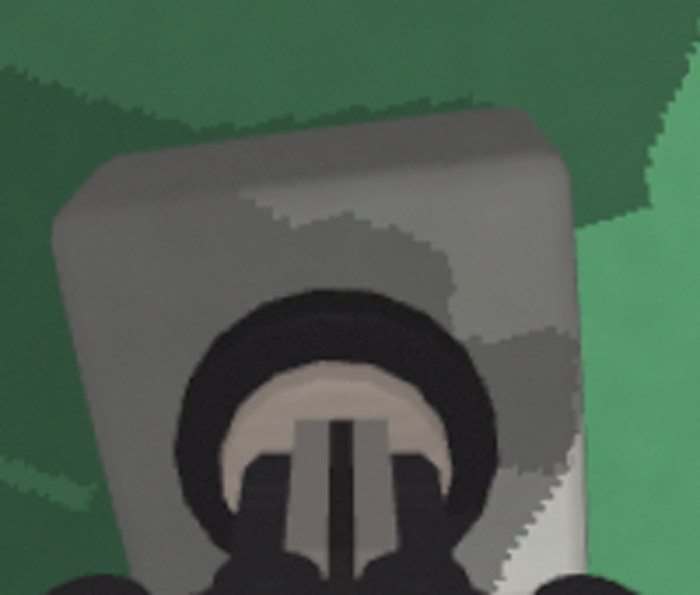

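Call:
drive_tool(plan="0.004 0 0 0 0 0 -1; 0.008 0 0 0 0 0 -1; 0.012 0 0 0 0 0 -1; 0.014 0 0 0 0 0 -1; 0.014 0 0 0 0 0 -1")

```text
clock: 7.55
tool_pos: [461.7, -193.4, 53.8]
orientation: [0.7, -0.103, -0.699, -0.103]
ft_force: [-7.4, 3.7, 24.8]
opening: -0.3
```

```bash
python3 lookb.py 12 wrist
```

```text
7.55 [ 461.6977 -193.4352   53.8232] -0.3394056544387703 [-7.4336  3.7266 24.8286]
to btn contact (array([-0.0206, -0.0007,  0.0026]), array([-0.0062, -0.001 ,  0.0002]))
```

Call:
drive_tool(plan="-0.01 0 0 0 0 0 -1; -0.04 0 0 0 0 0 -1; -0.12 0 0 0 0 0 -1; -0.22 0 0.04 0 0 0 -1; -0.32 0 0.15 0 0 0 -1")

```text
clock: 8.1
tool_pos: [418.8, -180.6, 150.6]
orientation: [0.7, -0.103, -0.699, -0.103]
ft_force: [-0.1, -1.4, 1.4]
opening: 0.0
```

Call:
drive_tool(plan="-0.05 0.1 0.1 0 0 0 -1; -0.1 0.2 0.15 0 0 0 -1; -0.15 0.3 0.2 0 0 0 -1; -0.15 0.35 0.22 0 0 0 -1; -0.15 0.35 0.22 0 0 0 -1")

```text
clock: 8.6
tool_pos: [324.4, -263.1, 195.8]
orientation: [0.7, -0.104, -0.699, -0.104]
ft_force: [-0.2, -0.5, -0.1]
opening: 0.1
```

```bash
python3 - <<'E'
from h import *
from bench import get_state,viewer
s=get_state();print(s["clock"],s["tool_pos"],s["ft_force"])
for n in("top","scene"):
    c=viewer.camera(n);im=c["color"][:,:,::-1]
    pickle.dump(c,open(f"pics/{n}13.pkl","wb"))
    im=im[120:320,210:490] if n=="top" else im[130:310,140:420]
    cv2.imwrite(f"pics/{n}13.png",cv2.resize(im,None,fx=2.8,fy=2.8,interpolation=cv2.INTER_CUBIC))
    print(n)
a=pickle.load(open("pics/top13.pkl","rb"));b=pickle.load(open("pics/scene13.pkl","rb"))
print(ray_d(a,417,292),ray_d(b,191,187))
E
```

```text
8.6 [ 324.37767205 -263.10743029  195.84204613] [-0.23834258 -0.45085063 -0.11933912]
top
scene
[ 460.17256242 -193.82847793   65.72596186] [ 459.1776869  -192.23324846   66.12727434]
```

View pics/top13.png

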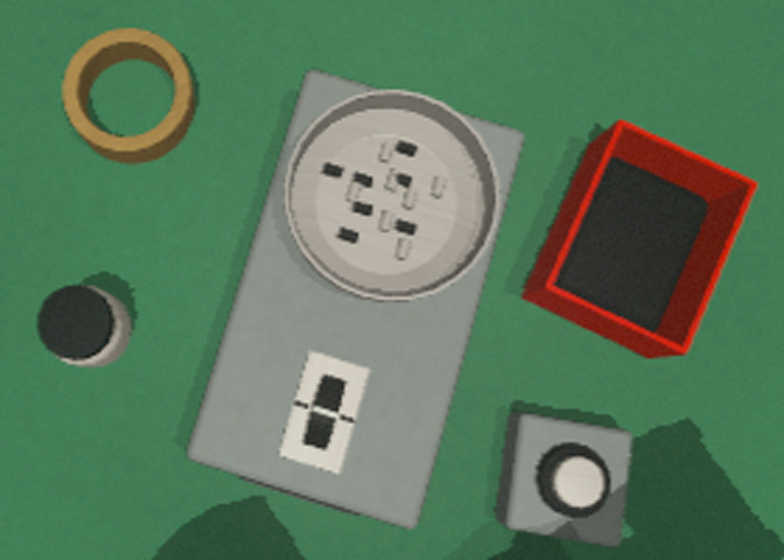

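View pics/scene13.png

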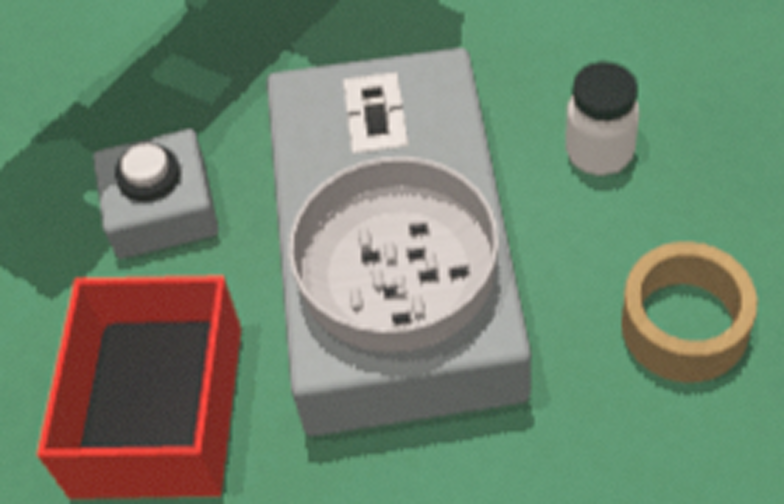

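The top view shows the white rib in line with both black marks, at about (323,412) in the enlarged picture. The button is up at about 66 mm, and the jar, tote and tape are where they were. I'm handing the job in.

```bash
python3 -c "
from bench import manip
print(manip.sign_off())"
```

```text
the job is handed in; nothing more can be done
None
```

The wheel is one notch over towards the bowl and the start button has been pressed and released, in that order. I handed the job in at about 8.7 s with the arm clear of everything.

- **Wheel:** I dragged the shut fingertips about 17 mm over the crown, pressing with about 10 N, then lifted off. In the last top view the white rib lies in line with both black marks. In the scene view it sits within about 3 px (in a 6x enlargement) of where the crown should appear.
- **Button:** I pressed it straight down until the force rose from 3.6 N to 25 N. That is well above the 4.5 N spring, so it was on its stop. After release its top measures about 66 mm high, against 67–71 mm in the pictures from before the press. The two agree only to the accuracy of the depth reading.
- **Loose things:** The jar, tote and tape look unmoved. I judged this by eye from the pictures and did not measure it.
- **Disagreement with the description:** The fingertips should stand 17 mm ahead of the TCP. The cameras showed them about 12 mm behind it, and contact on the wheel gave about 7 mm behind. I went by the cameras and the force reading when making contact.

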